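Park the pH probe in the bench drawer of the pickle packing room

TASK

A jar stands in the way of the bench cabinet's drawer: set it gently upright on the free part of the metal tray. Then pull the drawer all the way out to its stop, without it bumping any jar, take the pH probe from its block and push it upright, fully home, into the open narrow vial in the drawer. Leave the drawer fully out, and leave all the other things standing or lying where they are.

Things in the scene. Friction and masses are not known exactly. Their poses are not given: they have to be found in the camera images.
- jar: Filled pickle jar like the others (amber glass, paper label, yellow cap), 60 mm across, 90 mm tall, 0.35 kg; origin at the centre of its underside, z up. The one standing in the drawer's way, right in front of the handle.
- tray: Low steel tray, fixed to the table, 200 mm (its x) by 160 mm (its y), floor 4 mm thick, rim 10 mm high and 4 mm thick. Origin at the centre of its underside on the table, z up. One jar already stands on it, on its +x half; the -x half is free. Left or right of the cabinet.
- cabinet: Low fixed dark-wood bench cabinet with one drawer, 260 mm deep (its x), 200 mm wide (its y), top at 115 mm; a white scale on top (from 100 mm behind the face, up to 146 mm above the table). Origin on the table below the middle of the shut drawer's face, which looks along its -x; the cabinet stretches along its +x from there. The drawer slides out along its -x.
- drawer (a joint): How far the cabinet's drawer is out, in m: 0 shut, 0.14 at its stop; it may start a little ajar. Wooden front 196 mm wide, from 5 to 110 mm above the table, 15 mm thick, with a bar handle. It slides with about 3 N. Box inside: 168 mm wide, walls 6 mm thick, tops 73 mm above the table; it also holds four capped pots up to 73 mm above the table.
- handle (a point): Middle of the drawer's steel bar handle: a level round bar 10 mm thick, 110 mm long along the cabinet's y, its axis 42 mm in front of the drawer's face (37 mm free gap behind it, open above and below) and 82 mm above the table, held at both ends. Moves with the drawer; axes as the cabinet's.
- vial_mouth (a point): Centre of the mouth of the upright narrow white vial fixed inside the drawer (the only open one among capped pots): outside 25 mm across, bore 15 mm, 55 mm deep inside; mouth about 79 mm above the table. 65 mm behind the drawer's outer face, 35 mm to the cabinet's +y side of the middle. Moves with the drawer and is under the cabinet's top while the drawer is shut; axes as the cabinet's.
- stand: Fixed grey block 60 x 60 x 45 mm, origin at the centre of its underside, z up; a hole 38 mm deep in its top holds the probe upright. Left or right of the cabinet, on the other side from the tray.
- probe: Pen-shaped pH probe, 108 mm long, 0.04 kg: a steel rod 8 mm thick and 48 mm long with a round tip, then a white plastic handle 18 mm thick and 60 mm long. Origin at the rod's tip, z along the probe towards the handle. Starts upright in the stand (tip 7 mm, handle from 55 to 115 mm above the table), perhaps leaning slightly.
- probe_shoulder (a point): Centre of the step where the probe's rod meets its thicker handle, 48 mm from the tip; z along the probe towards the handle. Parked, this step rests on the vial's mouth.
- jar_left: Filled pickle jar like the others (amber glass, paper label, yellow cap), 60 mm across, 90 mm tall, 0.35 kg; origin at the centre of its underside, z up. Bystander beside the cabinet on its +y side.
- jar_right: Filled pickle jar like the others (amber glass, paper label, yellow cap), 60 mm across, 90 mm tall, 0.35 kg; origin at the centre of its underside, z up. Bystander beside the cabinet on its -y side.
- jar_tray: Filled pickle jar like the others (amber glass, paper label, yellow cap), 60 mm across, 90 mm tall, 0.35 kg; origin at the centre of its underside, z up. Bystander already on the tray.
- cup: Open steel cup, 64 mm across, 60 mm tall, origin at the centre of its underside. Bystander about 100 mm beyond the stand.
- spoon: Steel spoon with a wooden handle, 200 mm long, lying flat along its x. Bystander near the robot.
- jar_cap: Loose yellow jar cap, 62 mm across, 14 mm thick, lying flat; origin at the centre of its underside. Bystander near the robot.

How it is judged:
On the way, in this order (a step that is already met when the one before it is completed fails the run):
1. the jar stands upright on the tray (x of jar in the frame of tray between -0.085 and 0.085 m and y of jar in the frame of tray between -0.065 and 0.065 m and z of jar in the frame of tray between -0.002 and 0.01 m and angle between jar's own z axis and vertical below 0.1 rad), for 0.2 s.
2. the drawer is out to its stop (value of joint drawer above 0.134 m), for 0.2 s.
At the end, for the whole second after the job is handed in: The jar stands upright (within 0.1 rad) with its centre on the tray (15 mm or more inside the edges); the drawer is at its stop (134 mm or more out); the probe stands in the vial within 0.15 rad of upright, its step on the vial's mouth (at most 4 mm above it, within 7 mm of its axis); all at rest (all of step 1 and value of joint drawer above 0.134 m and z of probe_shoulder in the frame of vial_mouth between -0.008 and 0.004 m and horizontal distance between probe_shoulder and vial_mouth below 0.007 m and angle between probe's own z axis and vertical below 0.15 rad and linear speed of each of jar, probe below 0.02 m/s and velocity of joint drawer below 0.02 m/s); the robot touches nothing.
It fails at once if the drawer or cabinet bumps the jar (over 2 N) (contact force between cabinet and jar above 2 N).
It fails at once if the jar is dropped or banged on the tray (over 60 N) (contact force between jar and tray above 60 N).
It fails at once if the jar is tipped over (angle between jar's own z axis and vertical above 0.5 rad).
It fails at once if a bystander is moved by more than 25 mm (distance of any of jar_left, jar_right, jar_tray, cup, spoon, jar_cap from where it was at the start of the episode above 0.025 m).
It fails at once if a bystander jar or the cup is tipped (angle between any of jar_left, jar_right, jar_tray, cup's own z axis and vertical above 0.3 rad).
It also fails if it takes over 72 s, if anything falls off the work surface, if the arm or the gripper's body presses on something with over 40 N, if the wrist force passes 120 N, or if a joint passes its speed limit or range.

ROBOT

A 6-joint arm with a two-finger parallel gripper is mounted at the origin on the work surface. World frame = base frame: x ahead of the robot, y to its left, z up, the work surface at z = 0. Lengths are in m, angles in rad, forces in N, time in s.
With the tool pointing down it reaches from about 0.375 to 0.9 m from the base axis. Payload 3.1 kg.
Tool frame: the origin (TCP) lies on the centre line of the jaws, within the pads' length; the fingertips stand 8 mm ahead of it and the grasp point (between the pads) lies 11 mm behind it; z points along the fingers, y is the line along which they close (so a half turn about z gives the same grasp; the last joint's range is limited). The gripper opens to 87 mm and grips with 3 to 60 N. Pads are 19 mm wide; open, the fingers measure 117 mm over their backs; the gripper's body (75 mm by 190 mm) begins 51 mm behind the grasp point.
Start: joints at [0.941, 0.527, 1.433, -0, 1.181, -0.178], TCP at [0.273, 0.562, 0.231] pointing down, gripper open.
Joint ranges: [-3.08, 3.08], [-0.75, 2.2], [0.22, 2.44], [-1.43, 4.57], [0, 2.65], [-2.85, 2.85]. Speed limits (rad/s): [2.79, 2.79, 3.14, 3.14, 3.14, 3.14].

INTERFACE

Orientations are given as a unit quaternion [x, y, z, w].
In Python, from rig import robot gives the robot as it stands. The module is installed in compiled form; this text tells all that it offers.
- The arm moves only by the tool send_rows, never from a script. Its argument "increments" is one flat list of numbers, 7 for each row, row after row: the turn, a rotation vector about the world's x, y, z in rad, then the shift along the world's x, y, z in cm, then the opening, from 0 (shut) to 1 (fully open). A call has 1 to 20 rows; each row shifts and turns the commanded pose from where the row before left it; what a row does not reach is not made up. A row lasts 1/12 s, in which the tool goes at most 41.7 mm and 7.16 degrees, less where a joint would pass 70% of its speed; a pose out of reach is approached as far as the arm can. A call is refused whole if a number of a shift passes 4.17 or a number of a turn 0.125, either way. A call with a gripper value outside its range is refused whole. The fingers move at their own pace and stop on an object; "newtons" is the grip in N (left out, the last holds). Time passes only in rows, so rows that do not move let the fingers close. It gives the time, the measured TCP pose, the force, the opening and the grip force at its end, in the units of the state.
- robot.get_obs(): the state, without advancing time (a new reading comes with each control period).
- robot.camera(name): name is "scene" or "top"; returns a dict with "image" (420x560x3 uint8, red, green, blue), "range_z" (420x560 float32, m along the optical axis (not along the pixel's ray), 0 where there is no reading), "fx", "fy", "cx", "cy" (pixels), "R" (3x3) and "t" (3): a world point X has camera coordinates R X + t. Camera axes: x right, y down, z forward; pixel columns grow to the right and rows downward; lengths in m; the calibration is good to about 2 mm. A picture is of the moment at which its call begins.
- robot.hand_in(): hands the job in; it is judged then, once.
The state is a dict: "time": time; "q": joint angles; "joint_velocities": joint speeds; "joint_torque": joint torques, N m; "position": TCP position; "tool_rot": TCP orientation; "ft_force": force on the tool from outside, world axes, zero at the start; "moment": the same for the moment, N m; "grip_width": finger opening in m; "grip_force": force on a finger pad.
Only numpy, scipy, OpenCV 4.12 (cv2) and the standard library are available. Lean on these libraries where they do the work, as an engineer would, in place of code of your own. Each camera call takes 0.05 s, during which the arm holds its last target. There are 200 camera calls.

## Working session

There is one attempt and no reset: what is moved stays moved. The work goes in short steps, Python scripts to look and compute and a tool call to move; the robot and the scene stay as the last step left them, time stands still between calls to the robot, and variables do not carry over. Pictures are saved under pics/ and viewed, at most 10 in all, crops included, and the job is handed in when it is done.

Besides the shell and the picture viewer there is one more tool, called after "Call:" in YAML: its name, and indented under it one key for each argument. send_rows: Moves the arm, as the interface text tells. Its arguments: {"type":"object","properties":{"increments":{"type":"array"},"newtons":{"type":"number"}},"required":["increments"]}

```bash
mkdir -p pics
python3 - <<'E'
from rig import robot
import cv2,numpy as np
for n in ("scene","top"):
    c=robot.camera(n); cv2.imwrite(f"pics/{n}0.png",c["image"][:,:,::-1]); np.savez(f"{n}0.npz",**c)
    print(n,c["fx"],c["cx"],c["cy"],"pos",-c["R"].T@c["t"],c["R"][2])
o=robot.get_obs(); print({k:np.round(v,3) for k,v in o.items()})
E
```

```text
scene 390.4891303416677 281.33879671481515 215.93903692510716 pos [ 1.21035542 -0.06807872  0.65261588] [-0.71257601  0.11632335 -0.6918846 ]
top 529.9978395534622 273.7977247866616 205.13792233369517 pos [0.44628629 0.02202063 1.35759881] [ 0.09918421  0.00472735 -0.99505786]
{'time': np.float64(0.1), 'q': array([ 0.941,  0.528,  1.434, -0.   ,  1.181, -0.179]), 'joint_velocities': array([-0.   , -0.002, -0.004, -0.002,  0.001, -0.001]), 'joint_torque': array([-1.0000e-03, -4.4099e+01, -1.7715e+01,  6.3000e-02,  5.3000e-02,
       -0.0000e+00]), 'position': array([0.272, 0.562, 0.23 ]), 'tool_rot': array([ 0.224,  0.975, -0.001, -0.   ]), 'ft_force': array([ 0.597, -0.466, -0.054]), 'moment': array([ 0.011,  0.034, -0.036]), 'grip_force': np.float64(0.0), 'grip_width': np.float64(0.087)}
```

View pics/scene0.png

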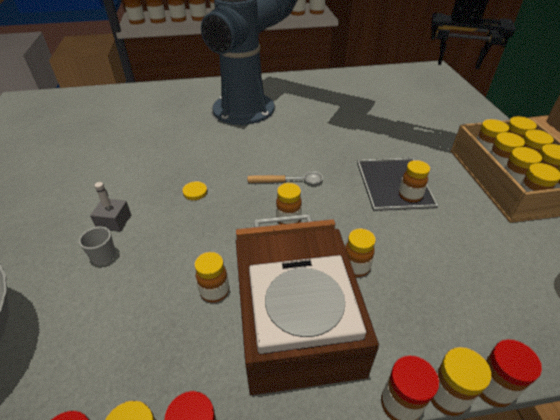

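View pics/top0.png

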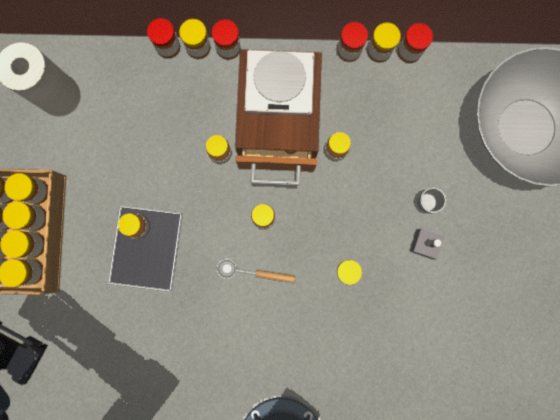

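The scene view shows the tray and its jar on the robot's left, and the stand, probe and cup on its right. In the top view, the blocking jar is at (263,215), the drawer front runs (237,156)–(316,163), the handle bar is near (276,182), the tray is at (145,250), and the probe is at (437,242).

```bash
cat > h.py <<'E'
import numpy as np,cv2
def load(n,live=False):
    if live:
        from rig import robot
        return robot.camera(n)
    return dict(np.load(f"{n}0.npz"))
def world(c):
    z=c["range_z"].astype(float); v,u=np.mgrid[:z.shape[0],:z.shape[1]]
    P=np.stack([(u-c["cx"])/c["fx"]*z,(v-c["cy"])/c["fy"]*z,z],-1)
    W=(P-c["t"])@c["R"]; W[z==0]=np.nan; return W
def ray(c,u,v,h):
    d=c["R"].T@np.array([(u-c["cx"])/c["fx"],(v-c["cy"])/c["fy"],1]); o=-c["R"].T@c["t"]
    return o+d*(h-o[2])/d[2]
def hsv(c): return cv2.cvtColor(c["image"],cv2.COLOR_RGB2HSV)
E
python3 - <<'E'
from h import *
np.set_printoptions(precision=4,suppress=True)
for n in("top","scene"):
    c=load(n);W=world(c);H=hsv(c)
    m=cv2.inRange(H,(22,150,90),(35,255,255))
    k,l,s,ce=cv2.connectedComponentsWithStats(m)
    print(n)
    for i in range(1,k):
        if s[i,4]>80:
            p=W[l==i]; p=p[np.isfinite(p[:,2])]; zt=np.percentile(p[:,2],80); q=p[p[:,2]>zt-.008]
            b=(q.min(0)+q.max(0))/2
            print(s[i],ce[i],"mean",q.mean(0),"mid",b, "rayc",ray(c,*ce[i],.09 if zt>.05 else .014)[:2])
c=load("top");W=world(c);H=hsv(c)
def reg(u0,v0,u1,v1,z0,z1):
    p=W[v0:v1,u0:u1].reshape(-1,3);return p[(p[:,2]>z0)&(p[:,2]<z1)]
def rect(p,name):
    r=cv2.minAreaRect((p[:,:2]*1000).astype(np.float32)); print(name,len(p),r,p.mean(0)); 
print("front");rect(reg(225,145,330,172,.10,.12),"front z>.1")
rect(reg(230,40,330,172,.104,.122),"cab top")
p=reg(240,165,310,195,.06,.1);rect(p,"handle")
b=p[p[:,0]<p[:,0].min()+.02]
rect(reg(405,222,460,265,.037,.052),"stand");rect(reg(405,215,460,265,.1,.13),"probe top")
S=W[222:265,405:460].reshape(-1,3)
r=H[200:298,100:190]
m=np.zeros(H.shape[:2],np.uint8); m[200:298,100:190]=cv2.inRange(r,(0,0,0),(179,255,75))
ct=max(cv2.findContours(m,0,2)[0],key=cv2.contourArea);R=cv2.minAreaRect(ct);print(R);print([ray(c,*q,.006) for q in cv2.boxPoints(R)], ray(c,*R[0],.006))
E
python3 - <<'E'
import cv2
a=cv2.imread('pics/top0.png')
x=cv2.resize(a[130:240,200:360],None,fx=5,fy=5,interpolation=cv2.INTER_CUBIC)
cv2.imwrite('pics/crop0.png',x)
E
```

```text
top
[179  19  28  27 596] [192.5671  31.9413] mean [0.9965 0.2388 0.0986] mid [0.9962 0.2395 0.099 ] rayc [1.0007 0.2395]
[373  22  28  28 593] [386.457   35.5936] mean [ 0.9971 -0.2396  0.0991] mid [ 0.9973 -0.2395  0.0996] rayc [ 1.0015 -0.2421]
[329 132  21  22 370] [339.1649 142.7486] mean [ 0.7286 -0.1273  0.0894] mid [ 0.7293 -0.1273  0.09  ] rayc [ 0.7285 -0.1275]
[206 135  22  22 372] [216.4704 145.6882] mean [0.7149 0.1715 0.0892] mid [0.7153 0.1719 0.0896] rayc [0.7148 0.1706]
[   0  173   34   85 1990] [ 16.6151 215.0754] mean [0.5332 0.6377 0.1077] mid [0.5338 0.6389 0.1091] rayc [0.5351 0.6451]
[252 204  22  22 384] [262.4948 214.7292] mean [0.5487 0.0555 0.0895] mid [0.5495 0.0547 0.0904] rayc [0.5489 0.0546]
[118 213  23  23 402] [129.199  224.2711] mean [0.5183 0.3737 0.0927] mid [0.5183 0.3739 0.0942] rayc [0.519  0.3735]
[  0 259  28  28 657] [ 12.9787 272.5129] mean [0.3981 0.6364 0.1077] mid [0.3988 0.6372 0.1085] rayc [0.3982 0.6441]
[337 260  25  24 457] [349.0853 271.7002] mean [ 0.4161 -0.1646  0.0136] mid [ 0.4166 -0.1645  0.0137] rayc [ 0.4161 -0.1646]
scene
[... 1291 characters left out ...]
3459472656), (218.9995574951172, 297.722412109375), 88.83354949951172) [0.7658 0.0243 0.1135]
handle 437 ((648.7263793945312, 28.798614501953125), (170.79055786132812, 48.83744812011719), 89.43119812011719) [0.6476 0.0212 0.0827]
stand 524 ((489.93182373046875, -355.00091552734375), (63.59488296508789, 60.35087203979492), 72.40519714355469) [ 0.4892 -0.3523  0.0444]
probe top 55 ((489.67486572265625, -354.4845886230469), (18.42807960510254, 14.227579116821289), 89.25856018066406) [ 0.49   -0.3538  0.1129]
((143.0, 237.0), (0.0, 0.0), 0.0)
[array([0.4921, 0.36  , 0.006 ]), array([0.4921, 0.36  , 0.006 ]), array([0.4921, 0.36  , 0.006 ]), array([0.4921, 0.36  , 0.006 ])] [0.4921 0.36   0.006 ]
```

View pics/crop0.png

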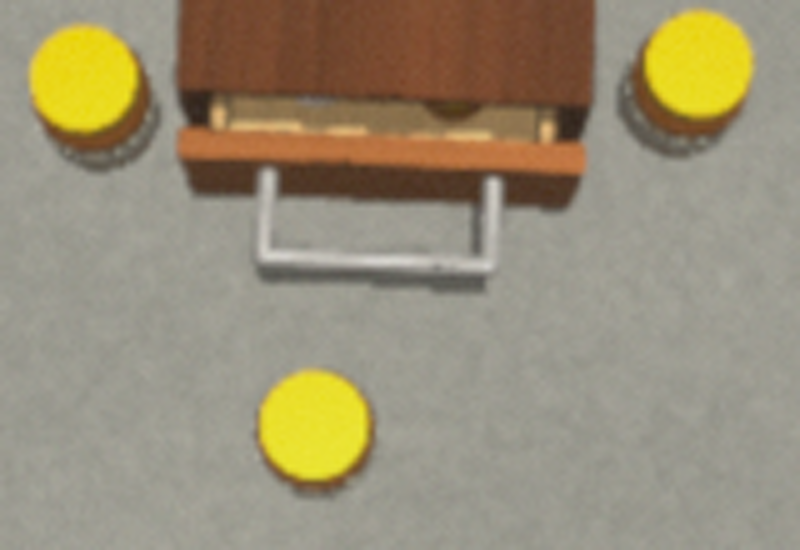

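The crop shows the drawer slightly ajar (front top edge about (237,161)–(317,164)). The handle bar ends are near (252,182) and (298.5,183.5), and the jar cap is at (262.5,214.7).

```bash
python3 - <<'E'
from h import *
np.set_printoptions(precision=4,suppress=True)
c=load("top");W=world(c);H=hsv(c);I=c["image"]
print("handle ends",ray(c,251.6,182.6,.082),ray(c,298.6,183.6,.082))
print("face edge",ray(c,236.6,161,.11),ray(c,317,164.4,.11))
print("cab top edge",ray(c,200+180/5,130+93/5,.115),ray(c,200+592/5,130+105/5,.115))
# front top strip via orange mask
m=cv2.inRange(H,(5,120,140),(18,255,255)); m[:145]=0;m[175:]=0;m[:,:225]=0;m[:,330:]=0
k,l,s,ce=cv2.connectedComponentsWithStats(m); i=1+np.argmax(s[1:,4]); 
ct=cv2.findContours((l==i).astype(np.uint8),0,2)[0][0];R=cv2.minAreaRect(ct);print("front strip",R,ray(c,*R[0],.11),[ray(c,*q,.11)[:2] for q in cv2.boxPoints(R)])
# tray: bluish-dark relative to bench
for q in [(121,207),(180,213),(170,290),(110,283)]: print("tray",ray(c,*q,.010))
roi=I[205:292,105:185].reshape(-1,3); print(I[260,140],I[240,165],I[300,200],I[228,160])
g=cv2.cvtColor(c["image"],cv2.COLOR_RGB2GRAY); mm=np.zeros_like(g); mm[203:295,104:186]=(g[203:295,104:186]<100)
mm=cv2.morphologyEx(mm,cv2.MORPH_CLOSE,np.ones((5,5)));ct=max(cv2.findContours(mm,0,2)[0],key=cv2.contourArea);R=cv2.minAreaRect(ct);print(R);print([ray(c,*q,.006)[:2] for q in cv2.boxPoints(R)], ray(c,*R[0],.006)[:2])
# handle silver pixels depth
p=W[165:192,245:306].reshape(-1,3);p=p[(p[:,2]>.075)&(p[:,2]<.1)];b=p[p[:,0]<.646]
print("bar",b.mean(0),b.min(0),b.max(0),np.polyfit(b[:,1],b[:,0],1))
# probe from both
for n in("top","scene"):
    d=load(n);V=world(d).reshape(-1,3);k=(abs(V[:,0]-.49)<.03)&(abs(V[:,1]+.354)<.03)
    for a,b2 in((.06,.08),(.08,.1),(.105,.125)):
        q=V[k&(V[:,2]>a)&(V[:,2]<b2)]; print(n,a,len(q),q.mean(0) if len(q) else 0, (q.min(0)+q.max(0))/2 if len(q) else 0)
E
python3 - <<'E'
import cv2
a=cv2.imread('pics/scene0.png')
b=cv2.imread('pics/top0.png')
import numpy as np
x=cv2.resize(a[175:270,65:145],(400,475),interpolation=cv2.INTER_CUBIC);y=cv2.resize(b[180:275,395:475],(400,475),interpolation=cv2.INTER_CUBIC)
cv2.imwrite('pics/crop1.png',np.hstack([x,y]))
E
```

```text
handle ends [0.6273 0.0832 0.082 ] [ 0.6273 -0.031   0.082 ]
face edge [0.6745 0.119  0.11  ] [ 0.6705 -0.0728  0.11  ]
cab top edge [0.7035 0.1209 0.115 ] [ 0.7019 -0.0753  0.115 ]
front strip ((276.0072326660156, 159.00746154785156), (80.09427642822266, 9.013731956481934), 0.8425243496894836) [0.6814 0.0251 0.11  ] [array([0.6698, 0.1206]), array([0.6916, 0.1209]), array([ 0.6929, -0.0704]), array([ 0.6711, -0.0704])]
tray [0.5673 0.4188 0.01  ]
tray [0.5552 0.2674 0.01  ]
tray [0.3603 0.2848 0.01  ]
tray [0.3744 0.4368 0.01  ]
[83 84 85] [87 86 89] [151 152 141] [90 88 91]
((144.49974060058594, 247.91856384277344), (58.3187255859375, 75.38593292236328), 7.943472385406494)
[array([0.3787, 0.4372]), array([0.5688, 0.4205]), array([0.5513, 0.2715]), array([0.3618, 0.2903])] [0.4645 0.3549]
bar [0.6314 0.0261 0.085 ] [ 0.6241 -0.0319  0.076 ] [0.6459 0.0849 0.0915] [0.0089 0.6312]
top 0.06 19 [ 0.4902 -0.3493  0.0712] [ 0.4897 -0.3505  0.0698]
top 0.08 17 [ 0.4872 -0.3489  0.0909] [ 0.4889 -0.3494  0.0901]
top 0.105 52 [ 0.4899 -0.3541  0.1135] [ 0.4897 -0.3545  0.1125]
scene 0.06 63 [ 0.4965 -0.3522  0.0703] [ 0.4936 -0.354   0.0701]
scene 0.08 69 [ 0.4963 -0.3518  0.0899] [ 0.4938 -0.354   0.0903]
scene 0.105 64 [ 0.4946 -0.3533  0.1126] [ 0.4943 -0.3545  0.1112]
```

View pics/crop1.png

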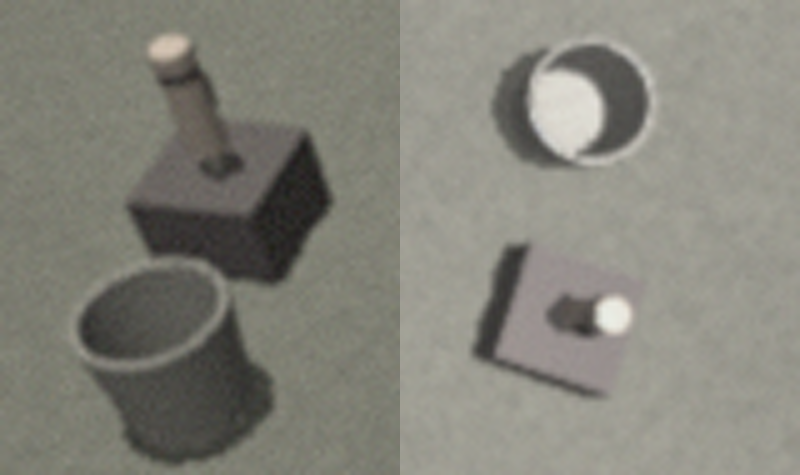

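Crop 1 shows the probe standing almost upright in the stand. Its top is at about (437.4,243) in the top view. The cup is farther along +x, so it is clear of the grasp. First I'll move above the jar with the jaws closing along y.

Call:
send_rows:
  increments: [0,0,0.0565,1.73,-3.17,-0.5,1,0,0,0.0565,1.73,-3.17,-0.5,1,0,0,0.0565,1.73,-3.17,-0.5,1,0,0,0.0565,1.73,-3.17,-0.5,1,0,0,0.0565,1.73,-3.17,-0.5,1,0,0,0.0565,1.73,-3.17,-0.5,1,0,0,0.0565,1.73,-3.17,-0.5,1,0,0,0.0565,1.73,-3.17,-0.5,1,0,0,0,1.73,-3.17,-0.5,1,0,0,0,1.73,-3.17,-0.5,1,0,0,0,1.73,-3.17,-0.5,1,0,0,0,1.73,-3.17,-0.5,1,0,0,0,1.73,-3.17,-0.5,1,0,0,0,1.73,-3.17,-0.5,1,0,0,0,1.73,-3.17,-0.5,1,0,0,0,1.73,-3.17,-0.5,1,0,0,0,0,0,0,1,0,0,0,0,0,0,1,0,0,0,0,0,0,1]
  newtons: 25

```text
time: 1.68
position: [0.5487, 0.0553, 0.1501]
tool_rot: [0.0, 1.0, 0.0, -0.001]
ft_force: [-0.2, 1.3, -0.0]
grip_width: 0.0867
grip_force: 0.0
```

Call:
send_rows:
  increments: [0,0,0,0,0,-1.3,1,0,0,0,0,0,-1.3,1,0,0,0,0,0,-1.3,1,0,0,0,0,0,-1.3,1,0,0,0,0,0,-1.3,1,0,0,0,0,0,-1.3,1,0,0,0,0,0,-1.3,1,0,0,0,0,0,-1.3,1,0,0,0,0,0,0,1,0,0,0,0,0,0,0.6,0,0,0,0,0,0,0.6,0,0,0,0,0,0,0.6,0,0,0,0,0,0,0.6,0,0,0,0,0,0,0.6,0,0,0,0,0,0,0.6]
  newtons: 25

```text
time: 2.93
position: [0.55, 0.0553, 0.0473]
tool_rot: [0.0, 1.0, 0.0, 0.001]
ft_force: [-0.4, 2.9, 4.0]
grip_width: 0.0595
grip_force: 25.0
```

Call:
send_rows:
  increments: [0,0,0,0,0,1,0.6,0,0,0,0,0,1,0.6,0,0,0,0,0,1,0.6,0,0,0,0,0,1,0.6,0,0,0,0,0,1,0.6,0,0,0,0,0,0,0.6]
  newtons: 30

```text
time: 3.43
position: [0.5512, 0.0549, 0.0991]
tool_rot: [-0.0, 1.0, -0.0, 0.002]
ft_force: [1.2, -0.1, -3.1]
grip_width: 0.059
grip_force: 30.0
```

Call:
send_rows:
  increments: [0,0,0,-1,0,0,0.6,0,0,0,-2,0.5,0,0.6,0,0,0,-2,1.5,0,0.6,0,0,0,-2,2,0,0.6,0,0,0,-2,2,0,0.6,0,0,0,-2,2,0,0.6,0,0,0,-2,2,0,0.6,0,0,0,-1,2,0,0.6,0,0,0,0,2,0,0.6,0,0,0,0,2,0,0.6,0,0,0,0,2,0,0.6,0,0,0,0,2,0,0.6,0,0,0,0,2,0,0.6,0,0,0,0,2,0,0.6,0,0,0,0,2,0,0.6,0,0,0,0,2,0,0.6,0,0,0,0,1.3,0,0.6,0,0,0,0,0.5,0,0.6,0,0,0,0,0,0,0.6,0,0,0,0,0,0,0.6]

```text
time: 5.1
position: [0.4092, 0.3524, 0.0964]
tool_rot: [-0.0, 1.0, -0.001, -0.0]
ft_force: [0.2, 0.2, -2.8]
grip_width: 0.059
grip_force: 30.0
```

Call:
send_rows:
  increments: [0,0,0,0,0,-1,0.6,0,0,0,0,0,-1,0.6,0,0,0,0,0,-1,0.6,0,0,0,0,0,-0.7,0.6,0,0,0,0,0,-0.2,0.6,0,0,0,0,0,0,0.6,0,0,0,0,0,0,0.6]

```text
time: 5.68
position: [0.4096, 0.3529, 0.0572]
tool_rot: [-0.0, 1.0, -0.0, -0.0]
ft_force: [0.4, -0.1, -2.8]
grip_width: 0.0592
grip_force: 30.0
```

Call:
send_rows:
  increments: [0,0,0,0,0,-0.1,0.6,0,0,0,0,0,-0.1,0.6,0,0,0,0,0,0,0.6]

```text
time: 5.93
position: [0.4098, 0.3532, 0.0558]
tool_rot: [-0.0, 1.0, 0.0, 0.0]
ft_force: [-0.3, 0.2, -2.4]
grip_width: 0.0595
grip_force: 30.0
```

Call:
send_rows:
  increments: [0,0,0,0,0,-0.1,0.6,0,0,0,0,0,-0.1,0.6,0,0,0,0,0,-0.1,0.6,0,0,0,0,0,0,0.6]

```text
time: 6.27
position: [0.4095, 0.353, 0.0524]
tool_rot: [-0.0, 1.0, -0.0, -0.0]
ft_force: [-0.8, 0.1, -2.3]
grip_width: 0.0592
grip_force: 30.0
```

Call:
send_rows:
  increments: [0,0,0,0,0,-0.1,0.6,0,0,0,0,0,0,0.6]

```text
time: 6.43
position: [0.4095, 0.353, 0.0514]
tool_rot: [-0.0, 1.0, -0.0, -0.0]
ft_force: [-0.4, 0.3, -2.8]
grip_width: 0.0591
grip_force: 30.0
```

Call:
send_rows:
  increments: [0,0,0,0,0,-0.1,0.6,0,0,0,0,0,0,0.6]

```text
time: 6.6
position: [0.4095, 0.353, 0.0513]
tool_rot: [-0.0, 1.0, -0.0, 0.0]
ft_force: [-1.6, -0.6, 3.4]
grip_width: 0.0592
grip_force: 30.0
```

Call:
send_rows:
  increments: [0,0,0,0,0,-0.1,0.6,0,0,0,0,0,0,0.6]

```text
time: 6.77
position: [0.4095, 0.353, 0.0512]
tool_rot: [-0.0, 1.0, 0.0, 0.0]
ft_force: [-2.4, -2.3, 11.7]
grip_width: 0.0594
grip_force: 30.0
```

Call:
send_rows:
  increments: [0,0,0,0,0,0,1,0,0,0,0,0,0,1,0,0,0,0,0,0,1,0,0,0,0,0,0,1,0,0,0,0,0,1,1,0,0,0,0,0,2,1,0,0,0,0,0,2,1,0,0,0,0,0,2,1,0,0,0,0,0,2,1,0,0,0,0,0,2,1,0,0,0,0,0,0,1]

```text
time: 7.68
position: [0.4119, 0.3545, 0.1637]
tool_rot: [-0.0, 1.0, 0.002, 0.004]
ft_force: [0.5, 0.8, 0.2]
grip_width: 0.0871
grip_force: 0.0
```

Run:
```python
from h import *
np.set_printoptions(precision=4,suppress=True)
from rig import robot
c=robot.camera("scene");W=world(c);H=hsv(c);np.savez("s1.npz",**c)
cv2.imwrite("pics/s1.png",c["image"][:,:,::-1])
m=cv2.inRange(H,(22,150,90),(35,255,255));k,l,s,ce=cv2.connectedComponentsWithStats(m)
for i in range(1,k):
    if s[i,4]>80:
        p=W[l==i];p=p[np.isfinite(p[:,2])];zt=np.percentile(p[:,2],80);q=p[p[:,2]>zt-.008];print((q.min(0)+q.max(0))/2)
print(robot.get_obs()["position"])
```

```text
[0.466  0.7173 0.1082]
[0.5043 0.639  0.1084]
[0.4136 0.3508 0.0929]
[0.5223 0.3744 0.0929]
[ 0.4184 -0.1629  0.0136]
[0.7181 0.1723 0.0888]
[ 0.731  -0.1268  0.0885]
[1.0005 0.2395 0.0986]
[ 0.983  -0.2377  0.1002]
[0.411  0.3539 0.162 ]
```

View pics/s1.png

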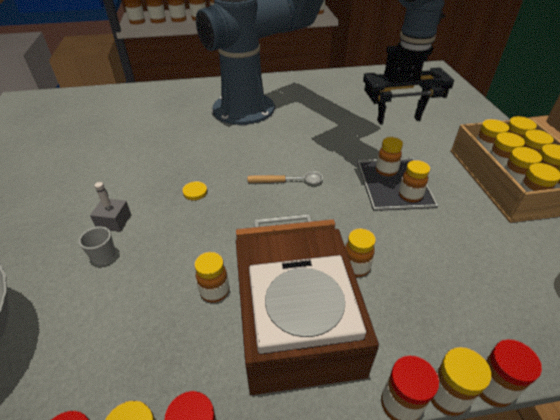

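The jar now stands upright on the tray at (389,155), beside the other jar, and nothing else has moved. Next I'll hook the drawer handle with closed fingers.

Call:
send_rows:
  increments: [0,0,0,1.72,-2.34,0,0,0,0,0,1.72,-2.34,0,0,0,0,0,1.72,-2.34,0,0,0,0,0,1.72,-2.34,0,0,0,0,0,1.72,-2.34,0,0,0,0,0,1.72,-2.34,0,0,0,0,0,1.72,-2.34,0,0,0,0,0,1.72,-2.34,0,0,0,0,0,1.72,-2.34,0,0,0,0,0,1.72,-2.34,0,0,0,0,0,1.72,-2.34,0,0,0,0,0,1.72,-2.34,0,0,0,0,0,1.72,-2.34,0,0,0,0,0,1.72,-2.34,0,0,0,0,0,0,0,0,0,0,0,0,0,0,0,0,0,0,0,0,0,0,0]

```text
time: 9.15
position: [0.649, 0.0259, 0.1582]
tool_rot: [0.0, 1.0, 0.0, -0.002]
ft_force: [-0.7, 0.1, 0.6]
grip_width: 0.0
grip_force: 0.0
```

Call:
send_rows:
  increments: [0,0,0,0.2,0,-0.8,0,0,0,0,0,0,-1,0,0,0,0,0,0,-1,0,0,0,0,0,0,-1,0,0,0,0,0,0,-1,0,0,0,0,0,0,0,0,0,0,0,0,0,0,0]

```text
time: 9.73
position: [0.6516, 0.0257, 0.1103]
tool_rot: [-0.0, 1.0, 0.0, -0.001]
ft_force: [-0.3, -0.5, -0.4]
grip_width: 0.0004
grip_force: 0.0
```

Call:
send_rows:
  increments: [0,0,0,0,0,-1,0,0,0,0,0,0,-1,0,0,0,0,0,0,-1,0,0,0,0,0,0,-1,0,0,0,0,0,0,0,0,0,0,0,0,0,0,0]

```text
time: 10.23
position: [0.6517, 0.0255, 0.0703]
tool_rot: [-0.0, 1.0, 0.0, -0.001]
ft_force: [-0.9, -0.2, 0.6]
grip_width: 0.0006
grip_force: 0.0
```

Hooked with no contact. Now pulling along −x.

Call:
send_rows:
  increments: [0,0,0,-0.5,0,0,0,0,0,0,-0.5,0,0,0,0,0,0,-0.5,0,0,0,0,0,0,-0.7,0,0,0,0,0,0,-0.7,0,0,0,0,0,0,-0.7,0,0,0,0,0,0,-0.7,0,0,0,0,0,0,-0.7,0,0,0,0,0,0,-0.7,0,0,0,0,0,0,-0.7,0,0,0,0,0,0,-0.7,0,0,0,0,0,0,-0.7,0,0,0,0,0,0,-0.7,0,0,0,0,0,0,-0.7,0,0,0,0,0,0,-0.7,0,0,0]

```text
time: 11.48
position: [0.5528, 0.0255, 0.0716]
tool_rot: [-0.0, 1.0, -0.0, 0.0]
ft_force: [2.8, 2.4, 0.8]
grip_width: 0.0005
grip_force: 1.5
```

Call:
send_rows:
  increments: [0,0,0,-0.3,0,0,0,0,0,0,-0.3,0,0,0,0,0,0,-0.3,0,0,0,0,0,0,-0.3,0,0,0,0,0,0,-0.3,0,0,0,0,0,0,0,0,0,0]

```text
time: 11.98
position: [0.5373, 0.0255, 0.0714]
tool_rot: [-0.0, 1.0, -0.0, -0.001]
ft_force: [1.2, 0.9, 1.2]
grip_width: 0.0008
grip_force: 0.6
```

Call:
send_rows:
  increments: [0,0,0,-0.3,0,0,0,0,0,0,-0.3,0,0,0,0,0,0,-0.3,0,0,0,0,0,0,0,0,0,0]

```text
time: 12.32
position: [0.5282, 0.0255, 0.0714]
tool_rot: [-0.0, 1.0, 0.0, -0.001]
ft_force: [1.1, 1.6, 0.0]
grip_width: 0.0006
grip_force: 0.7
```

Call:
send_rows:
  increments: [0,0,0,-0.3,0,0,0,0,0,0,-0.3,0,0,0,0,0,0,0,0,0,0]

```text
time: 12.57
position: [0.5241, 0.0254, 0.0716]
tool_rot: [0.0, 1.0, -0.0, 0.001]
ft_force: [4.8, 1.4, -1.6]
grip_width: 0.0002
grip_force: 2.0
```

Call:
send_rows:
  increments: [0,0,0,-0.2,0,0,0,0,0,0,-0.2,0,0,0,0,0,0,0,0,0,0]

```text
time: 12.82
position: [0.5239, 0.0253, 0.0719]
tool_rot: [0.001, 1.0, -0.0, 0.005]
ft_force: [10.4, 3.6, -5.9]
grip_width: 0.0007
grip_force: 4.7
```

Stop reached: 10 N with no further motion. Backing off, rising, and moving to above the probe.

Call:
send_rows:
  increments: [0,0,0,0.7,0,0,0,0,0,0,0.6,0,0,0,0,0,0,0,0,0,0,0,0,0,0,0,1.5,0,0,0,0,0,0,2,0,0,0,0,0,0,2,0,0,0,0,0,0,2,0,0,0,0,0,0,2,0,0,0,0,0,0,2,0,0,0,0,0,0,1.5,0,0,0,0,0,0,0,0]

```text
time: 13.73
position: [0.5331, 0.0252, 0.2042]
tool_rot: [-0.0, 1.0, -0.001, 0.002]
ft_force: [1.1, 0.4, -0.1]
grip_width: 0.0005
grip_force: 0.0
```

Call:
send_rows:
  increments: [0,0,0,-0.3,-2.7,0,0.5,0,0,0,-0.3,-2.7,0,0.5,0,0,0,-0.3,-2.7,0,0.5,0,0,0,-0.3,-2.7,0,0.5,0,0,0,-0.3,-2.7,0,0.5,0,0,0,-0.3,-2.7,0,0.5,0,0,0,-0.3,-2.7,0,0.5,0,0,0,-0.3,-2.7,0,0.5,0,0,0,-0.3,-2.7,0,0.5,0,0,0,-0.3,-2.7,0,0.5,0,0,0,-0.3,-2.7,0,0.5,0,0,0,-0.3,-2.7,0,0.5,0,0,0,-0.3,-2.7,0,0.5,0,0,0,-0.3,-2.7,0,0.5,0,0,0,0,0,0,0.5,0,0,0,0,0,0,0.5]

```text
time: 15.07
position: [0.4889, -0.3531, 0.1998]
tool_rot: [0.001, 1.0, 0.001, -0.001]
ft_force: [-0.7, 1.6, -0.7]
grip_width: 0.0433
grip_force: 0.0
```

Run:
```python
from h import *
np.set_printoptions(precision=4,suppress=True)
from rig import robot
o=robot.get_obs();print(o["position"],o["tool_rot"],o["time"],o["grip_width"])
S=[]
for n,(u0,v0,u1,v1) in(("top",(220,130,340,250)),("scene",(225,150,345,270))):
    c=robot.camera(n);np.savez(n+"2.npz",**c)
    S.append(cv2.resize(c["image"][v0:v1,u0:u1,::-1],(400,400),interpolation=cv2.INTER_CUBIC))
cv2.imwrite("pics/v.png",np.hstack(S))
```

```text
[ 0.4889 -0.3531  0.1998] [ 0.0012  1.      0.0013 -0.0013] 15.0667 0.04329150863734976
```

View pics/v.png

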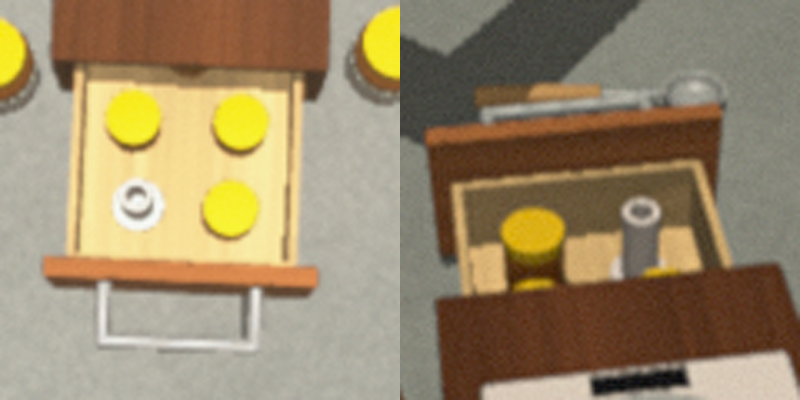

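The drawer is fully open. The vial mouth is at about (260.6,189.2) in the top view and (297,213.3) in the scene view. I'll refine it from both views, plus the probe top.

Run:
```python
from h import *
np.set_printoptions(precision=4,suppress=True)
t=dict(np.load("top2.npz"));s=dict(np.load("scene2.npz"))
print("vial",ray(t,260.6,189.1,.079),ray(s,297.0,213.3,.079))
for n,c,z0 in(("t",t,.07),("s",s,.07)):
    W=world(c).reshape(-1,3);k=(abs(W[:,0]-.62)<.025)&(abs(W[:,1]-.06)<.025)&(W[:,2]>z0)&(W[:,2]<.09)
    p=W[k];print(n,len(p),p.mean(0),(p.min(0)+p.max(0))/2)
# bright ring in top view: threshold white
g=cv2.cvtColor(t["image"],cv2.COLOR_RGB2GRAY);np.set_printoptions(linewidth=200);print(g[181:203,251:272])
W=world(t);p=W[190:250,230:320].reshape(-1,3)
for e in((251.6,182.6),):pass
H=hsv(t);m=cv2.inRange(H,(5,120,140),(18,255,255));m[:200]=0;m[225:]=0;m[:,:230]=0;m[:,320:]=0
R=cv2.minAreaRect(max(cv2.findContours(m,0,2)[0],key=cv2.contourArea));print(R,[ray(t,*q,.11)[:2] for q in cv2.boxPoints(R)],ray(t,*R[0],.11))
# probe top from first top view
c=load("top");g=cv2.inRange(c["image"],(170,160,150),(255,255,255));g[:,:425]=0;g[:,455:]=0;g[:232]=0;g[260:]=0
mm=cv2.moments(g,True);u,v=mm['m10']/mm['m00'],mm['m01']/mm['m00'];print("probe",u,v,mm['m00'],ray(c,u,v,.115))
c=load("scene");H=c["image"][178:200,92:112];print("scene probe top",ray(c,65+171/5,175+50/5,.115))
# hole/stand rim centre
print("stand hole(scene)",ray(c,65+222/5,175+165/5,.045))
```

```text
vial [0.6122 0.0611 0.079 ] [0.617  0.0627 0.079 ]
t 55 [0.614  0.0621 0.0775] [0.614  0.0614 0.0769]
s 102 [0.6175 0.0627 0.0771] [0.6149 0.0629 0.0759]
[[224 223 223 225 225 224 218 218 219 226 231 230 228 222 219 219 220 218 218 218 218]
 [223 222 224 224 225 223 219 218 221 226 231 231 228 224 218 218 220 220 219 219 220]
 [224 221 223 225 225 221 221 222 229 235 237 233 222 220 218 220 221 221 220 218 221]
 [223 222 222 225 225 221 225 235 240 241 241 237 225 224 224 223 223 221 219 220 222]
 [224 221 223 225 227 227 237 236 228 220 221 229 239 237 237 234 226 221 220 218 221]
 [224 222 224 227 235 241 238 205 153 132 132 167 224 241 239 242 232 220 218 219 220]
 [223 223 224 232 238 243 223 158 121 121 121 127 175 233 234 242 238 220 218 220 222]
 [224 223 226 240 235 240 208 145 142 186 197 186 173 231 235 244 246 226 214 218 221]
 [225 223 228 242 237 239 221 173 197 239 244 239 216 232 215 236 246 231 221 219 221]
 [224 223 225 242 242 234 232 221 232 244 242 240 237 233 196 233 247 241 227 222 222]
 [225 223 227 242 245 219 227 240 243 245 235 236 237 209 166 233 247 247 23
[... 630 characters left out ...]
226 229 227 224 222 218 224 226 228 221 207 215 222 224 224 223 222 223 224]
 [224 224 227 227 227 225 223 224 225 226 226 223 223 223 224 224 225 222 222 223 224]
 [224 225 227 227 229 225 225 224 225 225 224 222 223 222 224 226 226 223 222 224 225]
 [224 225 227 229 228 224 225 225 226 227 224 224 220 221 222 225 226 224 223 223 224]]
((273.52276611328125, 211.05198669433594), (81.2509765625, 6.889404773712158), 2.9108378887176514) [array([0.5512, 0.1245]), array([0.5676, 0.1241]), array([ 0.562 , -0.0679]), array([ 0.5456, -0.0673])] [0.5566 0.0283 0.11  ]
probe 437.5 242.5 52.0 [ 0.4908 -0.3566  0.115 ]
scene probe top [ 0.4962 -0.3521  0.115 ]
stand hole(scene) [ 0.4939 -0.3517  0.045 ]
```

Call:
send_rows:
  increments: [0,0,0,0.2,-0.1,-1.3,0.5,0,0,0,0,0,-1.3,0.5,0,0,0,0,0,-1.3,0.5,0,0,0,0,0,-1.3,0.5,0,0,0,0,0,-1.3,0.5,0,0,0,0,0,-1.3,0.5,0,0,0,0,0,-1.3,0.5,0,0,0,0,0,-1.3,0.5,0,0,0,0,0,-1.2,0.5,0,0,0,0,0,0,0.5,0,0,0,0,0,0,0.15,0,0,0,0,0,0,0.1,0,0,0,0,0,0,0.1,0,0,0,0,0,0,0.1,0,0,0,0,0,0,0.1,0,0,0,0,0,0,0.1]
  newtons: 15

```text
time: 16.5
position: [0.4926, -0.3537, 0.0862]
tool_rot: [0.0, 1.0, -0.0, 0.0]
ft_force: [-0.0, 0.4, 1.8]
grip_width: 0.0175
grip_force: 15.0
```

Call:
send_rows:
  increments: [0,0,0,0,0,0.5,0.1,0,0,0,0,0,1,0.1,0,0,0,0,0,1,0.1,0,0,0,0,0,1,0.1,0,0,0,0,0,1.5,0.1,0,0,0,0,0,2,0.1,0,0,0,0,0,2,0.1,0,0,0,0,0,2,0.1,0,0,0,0,0,1.5,0.1,0,0,0,0,0,1,0.1,0,0,0,0,0,0,0.1]
  newtons: 20

```text
time: 17.42
position: [0.4935, -0.3545, 0.224]
tool_rot: [-0.0, 1.0, -0.002, 0.002]
ft_force: [0.2, -0.5, -1.1]
grip_width: 0.0175
grip_force: 20.0
```

Call:
send_rows:
  increments: [0,0,0,0.3,1.5,0,0.1,0,0,0,0.7,2.4,0,0.1,0,0,0,0.7,2.4,0,0.1,0,0,0,0.7,2.4,0,0.1,0,0,0,0.7,2.4,0,0.1,0,0,0,0.7,2.4,0,0.1,0,0,0,0.7,2.4,0,0.1,0,0,0,0.7,2.4,0,0.1,0,0,0,0.7,2.4,0,0.1,0,0,0,0.7,2.4,0,0.1,0,0,0,0.7,2.4,0,0.1,0,0,0,0.7,2.4,0,0.1,0,0,0,0.7,2.4,0,0.1,0,0,0,0.7,2.4,0,0.1,0,0,0,0.7,2.4,0,0.1,0,0,0,0.7,2.4,0,0.1,0,0,0,0.7,2.4,0,0.1,0,0,0,0.6,1.4,0,0.1,0,0,0,0,0,0,0.1,0,0,0,0,0,0,0.1]

```text
time: 19.08
position: [0.6126, 0.0603, 0.2195]
tool_rot: [-0.001, 1.0, -0.0, -0.001]
ft_force: [-0.1, -0.2, -0.8]
grip_width: 0.0173
grip_force: 20.0
```

Call:
send_rows:
  increments: [0,0,0,0,0,-1,0.1,0,0,0,0,0,-1,0.1,0,0,0,0,0,-1,0.1,0,0,0,0,0,-1,0.1,0,0,0,0,0,-1,0.1,0,0,0,0,0,0,0.1,0,0,0,0,0,0,0.1]

```text
time: 19.67
position: [0.6128, 0.0592, 0.1694]
tool_rot: [0.0, 1.0, 0.0, -0.001]
ft_force: [0.6, -0.4, -0.2]
grip_width: 0.0172
grip_force: 20.0
```

Run:
```python
from h import *
np.set_printoptions(precision=4,suppress=True)
from rig import robot
o=robot.get_obs();print(o["position"],o["tool_rot"],o["ft_force"])
c=robot.camera("scene");np.savez("s3.npz",**c)
x=c["image"][155:245,250:345,::-1]
cv2.imwrite("pics/v3.png",cv2.resize(x,(570,540),interpolation=cv2.INTER_CUBIC))
p=o["position"]
for q in([p[0],p[1],p[2]-.079],[p[0],p[1],p[2]-.031],[.6135,.0615,.079]):
    k=c["R"]@np.array(q)+c["t"];u,v=k[0]/k[2]*c["fx"]+c["cx"],k[1]/k[2]*c["fy"]+c["cy"];print("pix",u,v,"crop",(u-250+.5)*6,(v-155+.5)*6)
```

```text
[0.6128 0.0592 0.1694] [ 0.0002  1.      0.0001 -0.0012] [ 0.5805 -0.3856 -0.1573]
pix 295.12966567513763 208.24889910525314 crop 273.7779940508258 322.49339463151887
pix 295.67566885749955 190.9362084424945 crop 277.05401314499727 218.61725065496694
pix 296.1293122890738 212.25291996081364 crop 279.77587373444294 346.51751976488185
```

View pics/v3.png

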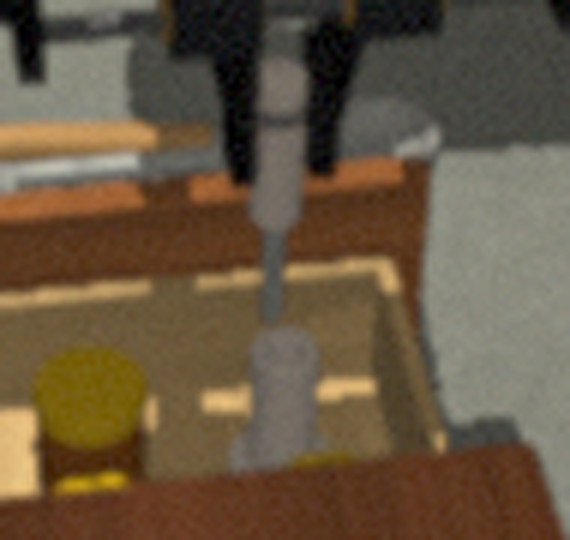

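The rod tip shows at about (271,320) in the crop and the vial mouth centre at about (285,347). The probe has to move roughly 4 mm toward +y, so I'll measure it from the depth data.

Run:
```python
from h import *
np.set_printoptions(precision=4,suppress=True,linewidth=220)
c=dict(np.load("s3.npz"));W=world(c);P=W.reshape(-1,3)
def q(z0,z1,r=.022,ctr=(.615,.062)):
    k=(abs(P[:,0]-ctr[0])<r)&(abs(P[:,1]-ctr[1])<r)&(P[:,2]>z0)&(P[:,2]<z1);p=P[k];print(z0,z1,len(p),p.mean(0),"min",p.min(0),"max",p.max(0))
q(.03,.07);q(.072,.082);q(.095,.12);q(.122,.135);q(.145,.17)
g=cv2.cvtColor(c["image"],cv2.COLOR_RGB2GRAY).astype(int)
for r in(184,188,195,198,201,204,206):print(r,g[r,286:308],W[r,293:298,0])
print()
for r in range(208,226):print(r,g[r,286:308])
s=dict(np.load("scene2.npz"));g=cv2.cvtColor(s["image"],cv2.COLOR_RGB2GRAY).astype(int)
print()
for r in range(206,226):print(r,g[r,286:308])
```

```text
0.03 0.07 137 [0.6238 0.0617 0.0517] min [0.6065 0.0516 0.03  ] max [0.6288 0.0752 0.0692]
0.072 0.082 93 [0.6168 0.0629 0.0776] min [0.6035 0.0517 0.0724] max [0.6297 0.0745 0.0816]
0.095 0.12 30 [0.6134 0.0584 0.1074] min [0.609  0.0552 0.0956] max [0.6152 0.0631 0.1196]
0.122 0.135 19 [0.6136 0.0587 0.1284] min [0.6115 0.0558 0.1222] max [0.6152 0.0622 0.134 ]
0.145 0.17 116 [0.6184 0.0584 0.1597] min [0.6067 0.0416 0.1451] max [0.6245 0.0757 0.17  ]
184 [104  98  56  11   8  22  54 100 107 114 109 109 104 100  86  75  57  56  53  73 100 110] [0.6157 0.6164 0.6201 0.6182 0.6201]
188 [ 89  78  78  74  72  84  98 104 110 108 109 111 102  91  70  53  54  53  53  60  60  57] [0.6167 0.6181 0.6187 0.6207 0.6182]
195 [71 65 68 67 66 64 62 64 83 88 84 71 70 75 65 67 69 65 67 63 70 70] [0.5646 0.6132 0.6133 0.6134 0.6128]
198 [ 62  62  59  59  57  54  63  71  80  80  84  72  75  81  78  84  82  84  78  84 103 117] [0.5669 0.6127 0.6155 0.6152 0.6118]
201 [137 133 134 154 153 151 139 123  88  83  88 110 129 124 123 120 114 110 108 104  99  95] [0.5691 0.6127 0.6149 0.6134 0.5711]
204 [86 8
[... 3038 characters left out ...]
5 119 110 106  95  95 116 145 150 150 153]
219 [101 103 101 113 128 116  91  96 102 100 102 107 104 103 101  96 109 154 177 183 182 181]
220 [149 154 145 148 157 135  98  95  99 103 103 104 105 106 101  96 126 172 176 183 183 183]
221 [179 179 175 173 166 139  99  95  99 103 108 107 104 103 101  98 125 173 178 177 177 182]
222 [178 184 180 176 166 137  99  98  97 108 107 102 110 103  96  94 129 168 176 178 179 180]
223 [176 182 188 177 171 138 101  94 103 103 106 109 103 105 103 100 128 174 178 177 178 182]
224 [177 178 182 181 170 139  97  94  98 105 108 104 106 103  99  94 129 180 179 176 181 175]
225 [174 178 179 177 165 133  98  94 104 106 104 107 108 105  97 101 131 177 179 174 175 178]
```

Run:
```python
from h import *
np.set_printoptions(precision=4,suppress=True,linewidth=220)
c=dict(np.load("s3.npz"));W=world(c)
s=dict(np.load("scene2.npz"));V=world(s)
print("rod",np.median(W[196:206,294:296].reshape(-1,3),0)," minus r: view dir horizontal approx -x")
print("handle",np.median(W[178:190,295:298].reshape(-1,3),0))
for w in(V,W):
  print("vialcyl",np.median(w[218:224,296:299].reshape(-1,3),0))
for r in range(207,219):print(r,V[r,295:299,0],V[r,295:299,2],"|",W[r,295:299,0],W[r,295:299,2])
print("ring rows ray", ray(s,296.9,208.7,.079),ray(s,296.9,217.2,.079))
h=dict(np.load("scene0.npz"));U=world(h)
print("stand probe cyl",[U[r,97:106].round(4).tolist() for r in (195,)])
# top view ring profile (x)
```

```text
rod [0.6138 0.0571 0.1137]  minus r: view dir horizontal approx -x
handle [0.6191 0.058  0.1635]
vialcyl [0.6272 0.0611 0.0672]
vialcyl [0.6267 0.0614 0.0668]
207 [0.571  0.5727 0.5706 0.5707] [0.055  0.0562 0.0538 0.0537] | [0.6152 0.6134 0.5711 0.572 ] [0.0963 0.0943 0.0543 0.0548]
208 [0.573  0.5722 0.5702 0.5696] [0.0537 0.0527 0.0504 0.0495] | [0.5722 0.5696 0.5724 0.5725] [0.053  0.0502 0.0525 0.0522]
209 [0.6014 0.6041 0.6043 0.6035] [0.0775 0.0797 0.0796 0.0785] | [0.6035 0.6044 0.6045 0.604 ] [0.0795 0.08   0.0797 0.0789]
210 [0.6076 0.608  0.6071 0.6083] [0.0804 0.0804 0.0792 0.08  ] | [0.6065 0.6054 0.6081 0.6076] [0.0794 0.078  0.0802 0.0794]
211 [0.6093 0.6066 0.6085 0.6077] [0.0791 0.0761 0.0777 0.0765] | [0.6088 0.607  0.6089 0.6086] [0.0786 0.0765 0.078  0.0774]
212 [0.6081 0.6067 0.6066 0.6079] [0.0749 0.0733 0.0729 0.0738] | [0.6079 0.6085 0.6074 0.6077] [0.0747 0.075  0.0736 0.0735]
213 [0.609  0.607  0.6055 0.6092] [0.0728 0.0705 0.0687 0.072 ] | [0.6096 0.6094 0.6092 0.608 ] [0.0734 0.0729 0.0724 0.0708]
214 [0.6082 0.6071 0.6086 0.6087] [0.0691 0.0677 0.0687 0.0
[... 190 characters left out ...]
1]
216 [0.6262 0.6267 0.626  0.6268] [0.0807 0.0808 0.0798 0.0802] | [0.626  0.6265 0.6263 0.6262] [0.0805 0.0806 0.0801 0.0796]
217 [0.6253 0.628  0.6275 0.6273] [0.0768 0.0791 0.0783 0.0777] | [0.6255 0.6255 0.6262 0.6271] [0.077  0.0767 0.077  0.0775]
218 [0.6248 0.626  0.6271 0.6277] [0.0734 0.0742 0.0749 0.0752] | [0.6259 0.6258 0.6252 0.6268] [0.0744 0.074  0.0731 0.0743]
ring rows ray [0.6027 0.0653 0.079 ] [0.6288 0.0602 0.079 ]
stand probe cyl [[[0.3887, -0.4098, 0.0033], [0.386, -0.4085, 0.0009], [0.4983, -0.3602, 0.0893], [0.496, -0.3591, 0.0872], [0.4977, -0.3563, 0.0883], [0.5001, -0.3533, 0.0899], [0.4988, -0.3518, 0.0886], [0.4977, -0.3502, 0.0874], [0.4972, -0.3483, 0.0868]]]
```

Call:
send_rows:
  increments: [0,0,0,0.22,0.19,0,0.1,0,0,0,0.22,0.18,0,0.1,0,0,0,0,0,0,0.1,0,0,0,0,0,0,0.1]

```text
time: 20.05
position: [0.6183, 0.0634, 0.1711]
tool_rot: [-0.0, 1.0, -0.0, 0.001]
ft_force: [0.3, -0.6, -0.8]
grip_width: 0.0171
grip_force: 20.0
```

Call:
send_rows:
  increments: [0,0,0,0,0,-0.3,0.1,0,0,0,0,0,-0.3,0.1,0,0,0,0,0,-0.3,0.1,0,0,0,0,0,-0.3,0.1,0,0,0,0,0,-0.3,0.1,0,0,0,0,0,0,0.1]

```text
time: 20.55
position: [0.6172, 0.0632, 0.1546]
tool_rot: [-0.0, 1.0, 0.0, -0.001]
ft_force: [-0.7, 0.1, -1.1]
grip_width: 0.0173
grip_force: 20.0
```

Call:
send_rows:
  increments: [0,0,0,0,0,-0.3,0.1,0,0,0,0,0,-0.3,0.1,0,0,0,0,0,-0.3,0.1,0,0,0,0,0,0,0.1]

```text
time: 20.88
position: [0.6173, 0.0632, 0.1458]
tool_rot: [-0.0, 1.0, 0.0, -0.001]
ft_force: [-0.1, 0.1, 0.1]
grip_width: 0.0172
grip_force: 20.0
```

Call:
send_rows:
  increments: [0,0,0,0,0,-0.4,0.1,0,0,0,0,0,-0.4,0.1,0,0,0,0,0,-0.4,0.1,0,0,0,0,0,-0.4,0.1,0,0,0,0,0,0,0.1]

```text
time: 21.3
position: [0.6171, 0.0632, 0.1294]
tool_rot: [-0.0, 1.0, 0.0, -0.001]
ft_force: [-0.2, 0.1, -0.1]
grip_width: 0.0177
grip_force: 20.0
```

Call:
send_rows:
  increments: [0,0,0,0,0,-0.4,0.1,0,0,0,0,0,-0.4,0.1,0,0,0,0,0,-0.4,0.1,0,0,0,0,0,-0.2,0.1,0,0,0,0,0,-0.1,0.1,0,0,0,0,0,0,0.1]

```text
time: 21.8
position: [0.6176, 0.0632, 0.1151]
tool_rot: [-0.0, 1.0, 0.0, -0.0]
ft_force: [-0.2, 0.0, -0.6]
grip_width: 0.0173
grip_force: 20.0
```

Call:
send_rows:
  increments: [0,0,0,0,0,-0.1,0.1,0,0,0,0,0,-0.1,0.1,0,0,0,0,0,0,0.1]

```text
time: 22.05
position: [0.6178, 0.0632, 0.1135]
tool_rot: [-0.0, 1.0, -0.0, -0.0]
ft_force: [-0.5, 0.6, -0.1]
grip_width: 0.0173
grip_force: 20.0
```

Call:
send_rows:
  increments: [0,0,0,0,0,-0.1,0.1,0,0,0,0,0,-0.1,0.1,0,0,0,0,0,0,0.1]

```text
time: 22.3
position: [0.6177, 0.0632, 0.1114]
tool_rot: [-0.0, 1.0, -0.0, -0.0]
ft_force: [0.5, -0.4, -0.6]
grip_width: 0.0175
grip_force: 20.0
```

Call:
send_rows:
  increments: [0,0,0,0,0,-0.1,0.1,0,0,0,0,0,0,0.1]

```text
time: 22.47
position: [0.6179, 0.0632, 0.1105]
tool_rot: [-0.0, 1.0, -0.0, 0.0]
ft_force: [0.1, -0.5, -0.2]
grip_width: 0.0177
grip_force: 20.0
```

Call:
send_rows:
  increments: [0,0,0,0,0,-0.1,0.1,0,0,0,0,0,0,0.1]

```text
time: 22.63
position: [0.618, 0.0632, 0.1104]
tool_rot: [-0.0, 1.0, -0.0, 0.0]
ft_force: [-1.0, -0.7, 4.2]
grip_width: 0.0174
grip_force: 20.0
```

Call:
send_rows:
  increments: [0,0,0,0,0,-0.1,0.1,0,0,0,0,0,0,0.1]

```text
time: 22.8
position: [0.6184, 0.0632, 0.1103]
tool_rot: [-0.0, 1.0, -0.0, 0.001]
ft_force: [-2.9, -0.7, 8.8]
grip_width: 0.0175
grip_force: 20.0
```

Seated: contact at the expected height. Releasing and rising.

Call:
send_rows:
  increments: [0,0,0,0,0,0.1,0.1,0,0,0,0,0,0,0.45,0,0,0,0,0,0,0.45,0,0,0,0,0,0,0.45,0,0,0,0,0,0,0.45,0,0,0,0,0,0.5,0.45,0,0,0,0,0,1,0.45,0,0,0,0,0,1.5,0.45,0,0,0,0,0,2,0.45,0,0,0,0,0,2,0.45,0,0,0,0,0,2,0.45,0,0,0,0,0,2,0.45,0,0,0,0,0,2,0.45,0,0,0,0,0,0,0.45]

```text
time: 23.97
position: [0.6207, 0.0631, 0.2452]
tool_rot: [-0.0, 1.0, -0.0, 0.005]
ft_force: [0.6, 0.1, 0.9]
grip_width: 0.0392
grip_force: 0.0
```

Call:
send_rows:
  increments: [0,0,0,-1,-2.5,0,0.45,0,0,0,-1,-2.5,0,0.45,0,0,0,-1,-2.5,0,0.45,0,0,0,-1,-2.5,0,0.45,0,0,0,-1,-2.5,0,0.45,0,0,0,-1,-2.5,0,0.45,0,0,0,-1,-2.5,0,0.45,0,0,0,-1,-2.5,0,0.45,0,0,0,-1,-2.5,0,0.45,0,0,0,-1,-2.5,0,0.45,0,0,0,0,0,0,0.45,0,0,0,0,0,0,0.45]

```text
time: 24.97
position: [0.5172, -0.1878, 0.2393]
tool_rot: [0.001, 1.0, 0.0, -0.0]
ft_force: [-0.2, 0.4, 0.2]
grip_width: 0.0395
grip_force: 0.0
```

Run:
```python
from h import *
np.set_printoptions(precision=4,suppress=True)
from rig import robot
S=[]
for n,(u0,v0,u1,v1) in(("top",(220,130,340,250)),("scene",(225,150,345,270))):
    c=robot.camera(n)
    S.append(cv2.resize(c["image"][v0:v1,u0:u1,::-1],(400,400),interpolation=cv2.INTER_CUBIC))
    H=hsv(c);m=cv2.inRange(H,(5,120,140),(18,255,255))
    if n=="top":
        m[:200]=0;m[225:]=0;m[:,:230]=0;m[:,320:]=0
        R=cv2.minAreaRect(max(cv2.findContours(m,0,2)[0],key=cv2.contourArea));print(ray(c,*R[0],.11))
    W=world(c).reshape(-1,3)
    for a,b in((.085,.1),(.12,.13),(.133,.145)):
        k=(abs(W[:,0]-.615)<.02)&(abs(W[:,1]-.062)<.02)&(W[:,2]>a)&(W[:,2]<b);p=W[k];print(n,a,len(p),p.mean(0) if len(p) else '',p[:,2].max() if len(p) else '')
cv2.imwrite("pics/v4.png",np.hstack(S))
```

```text
[0.5569 0.0283 0.11  ]
top 0.085 4 [0.608  0.0585 0.0904] 0.09410019974156376
top 0.12 5 [0.6082 0.0606 0.1264] 0.12961948131788487
top 0.133 47 [0.6147 0.0622 0.1387] 0.1437231239554701
scene 0.085 42 [0.6227 0.0621 0.0925] 0.09981746990143361
scene 0.12 34 [0.6234 0.0617 0.125 ] 0.12991827076874216
scene 0.133 55 [0.6185 0.0625 0.1386] 0.14093672059506854
```

View pics/v4.png

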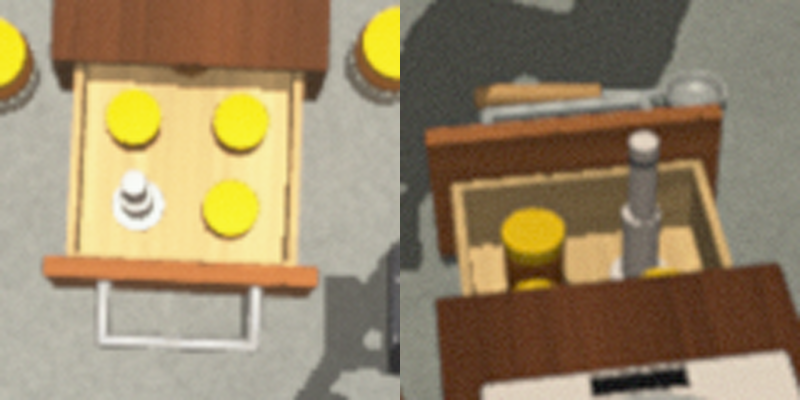

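The probe stands upright and seated in the vial, with its top at 0.139 m as expected. The drawer is still fully out and the arm is clear, so I'm handing in.

```bash
python3 -c "from rig import robot; print(robot.hand_in())"
```

```text
the job is handed in; nothing more can be done
None
```

I handed the job in at about 25 s (the interface returned no verdict): the jar stands upright on the tray, the drawer is out to its stop, the probe is seated upright in the vial, and I saw no bystander out of place.

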